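# Hang the reorder tag and call for a refill

### The job

The yellow bin is empty: lift the red reorder tag off its rim and hang it by its hook on the steel rail, in the gap between the white tag and the blue tag, lowering it gently all the way, without letting it fall, so that the three tags already there stay hanging in their places, and leave the bin standing where it is. When the red tag hangs freely, push the orange-knobbed call lever all the way over to its far side to call for a refill.

Things in the scene. Friction and masses are not known exactly. Their poses are not given: they have to be found in the camera images.
- tag_red: Red reorder tag, about 80 g: grip tab on top, steel hook, plate below. Origin: inside apex of its hook. z up; y along the bar or lip it hangs on; x towards the side where its plate hangs (at the start away from the robot). It is balanced and hangs upright, apex centred. It starts hooked over the yellow bin's far lip; straight up by more than 45 mm frees it.
- tag_red_tab (a point): Centre of the red grip tab, 26 mm above the tag's origin: a block 12 mm (x) by 24 mm (y), reaching from 2 to 50 mm above the origin. Grip here; nothing stands beside it.
- tag_red_nose (a point): Tip of the steel hook, 42 mm below the tag's origin and 18 mm on its -x side. The hook is 20 mm wide (y): a roof of 4 mm straps sloping 30 degrees down from the apex to the plate's leg (inner face x = +12 mm) and to the nose (inner face x = -12 mm, flaring outwards below). The mouth is 24 mm and opens downwards.
- tag_red_plate (a point): Middle of the plate's lower edge, 100 mm below the tag's origin and 14 mm on its +x side. The plate is 44 mm wide (y), 4 mm thick (x = 12 to 16 mm) and reaches from 28 to 100 mm below the origin.
- tag_white: White tag of the same shape and axes, hanging loose on the rail at its middle. Origin: inside apex of its hook, 7 mm above the bar's axis. Must stay there.
- tag_blue: Blue tag of the same shape and axes, hanging loose on the rail about 106 mm to one side or the other of the white one (which side varies), which leaves a gap of about 56 to 68 mm between their plates. Origin: inside apex of its hook. Must stay there.
- tag_green: Green tag of the same shape and axes, hanging loose on the rail about 106 mm to the other side of the white one. Must stay there.
- rail: Fixed stand: steel bar, diameter 12 mm, 380 mm long along its y axis, bar axis 170 mm above the table, on two posts 360 mm apart. Origin: table level under the bar's middle; z up; x away from the robot, give or take its yaw. The tags' plates hang on the bar's +x side. A tag hangs home with its origin 7 mm above the bar's axis.
- rail_mid (a point): Middle of the bar, on its axis; same axes as the rail.
- bin_empty: Empty yellow open bin, 120 mm (x) by 130 mm (y) by 110 mm high, loose, 350 g, walls 5 mm. Origin: centre of its underside; z up, x away from the robot give or take its yaw. The lip of its far (+x) wall is 12 mm thick, centred at x = 57.5 mm.
- call_lever (a joint): Call lever hinge, rad: 0 = leaning 0.5 rad from upright to the robot's side, 1.0 = its end stop, leaning 0.5 rad to the far side (upright at 0.5). It starts between 0 and 0.25, needs about 1 N at the knob and stays where it is left.
- call_lever_base: White fixed housing of the call lever, 70 mm (x) by 50 mm (y) by 25 mm high; origin: centre of its underside. The lever's hinge lies along its y axis 22 mm above the table; the lever swings from the -x side (robot's side, give or take its yaw) to the +x side.
- call_lever_tip (a point): Centre of the lever's orange ball knob, 26 mm in diameter, 80 mm from the hinge, on a steel rod 10 mm in diameter.
There are look-alikes about, which are no part of the job. What is shaped like the call_lever_base but pink is not meant. Leave any turquoise look-alike of the tag_white alone.

How it is judged:
By the outcome, as a careful person would: the job done as asked, in the order asked, and still so for the second after the job is handed in, with the robot touching nothing.
It also fails if it takes over 56 s, if anything falls off the work surface, if the arm or the gripper's body presses on something with over 40 N, if the wrist force passes 120 N, or if a joint passes its speed limit or range.

### The arm

A 7-joint arm with a two-finger parallel gripper is mounted at the origin on the work surface. World frame = base frame: x ahead of the robot, y to its left, z up, the work surface at z = 0. Lengths are in m, angles in rad, forces in N, time in s.
With the tool pointing down it reaches from about 0.4 to 0.9 m from the base axis. Payload 5.6 kg.
Tool frame: the origin (TCP) lies at the very end of the fingers, on their centre line; the grasp point (between the pads) lies 19 mm behind it; x points along the fingers, y is the direction in which the jaws open and shut, and the axes are right-handed (so a half turn about x gives the same grasp; the last joint's range is limited). The gripper opens to 92 mm and grips with 3 to 60 N. Pads are 20 mm wide; open, the fingers measure 128 mm over their backs; the gripper's body (75 mm by 189 mm) begins 69 mm behind the grasp point.
Start: joints at [-1.235, 0.468, -0.012, 1.603, 0.006, 1.071, -0.056], TCP at [0.24, 0.604, 0.215] pointing down, gripper open.
Joint ranges: [-2.53, 2.53], [-0.31, 2.02], [-1.57, 1.55], [0.28, 2.44], [-1.29, 4.43], [0.15, 1.84], [-2.92, 2.92]. Speed limits (rad/s): [2.57, 2.57, 3.14, 3.14, 3.14, 3.14, 3.14].

### API

Orientations are given as a 3x3 rotation matrix whose columns are the frame's x, y, z axes.
In Python, from bench import * gives the robot as it stands.
- The arm moves only by the tool drive_tool, never from a script. Its argument "commands" is a list of rows, each an object of numbers: "wx", "wy", "wz": the turn, a rotation vector about the tool's x, y, z in rad; "tx", "ty", "tz": the shift along the tool's x, y, z in mm; "claw": the gripper's target within -1 to 1 (fully open at 1, half-way at 0, shut at -1). A call has 1 to 20 rows; each row shifts and turns the commanded pose from where the row before left it, along the tool's axes as they then stand; what a row does not reach is not made up. A row lasts 1/10 s, in which the tool goes at most 50 mm and 8.59 degrees, less where a joint would pass 70% of its speed; a pose out of reach is approached as far as the arm can. A call with a gripper value outside its range is refused whole. The fingers move at their own pace and stop on an object; the grip force is fixed at half the most. Time passes only in rows, so rows that do not move let the fingers close. It gives the time, the measured TCP pose, the force and the opening at its end, in the units of the state.
- get_state(): the state, without advancing time (a new reading comes with each control period).
- read_camera(name): name is "scene" or "top"; returns (picture, depth): 400x640x3 uint8, red, green, blue; 400x640 float32, m along the optical axis (not along the pixel's ray), 0 where there is no reading.
- get_calibration(name): a dict with "fx", "fy", "cx", "cy" (pixels), "world_to_cam" (4x4, takes a point from world to camera coordinates). Camera axes: x right, y up, looking along -z (the intrinsics and any distortion apply to the point x, -y, -z); pixel columns grow to the right and rows downward; lengths in m; the calibration is good to about 2 mm. A picture is of the moment at which its call begins. get_calibration takes no time and is no camera call.
- finish_job(): hands the job in, once; it reports no verdict.
The state is a dict: "t": time; "qpos": joint angles; "dq": joint speeds; "tau": joint torques, N m; "eef_pos": TCP position; "tcp_rot": TCP orientation; "contact_force": force on the tool from outside, world axes, zero at the start; "wrist_torque": the same for the moment, N m; "grip_width": finger opening in m.
Only numpy, scipy, OpenCV 4.12 (cv2) and the standard library are available. Lean on these libraries where they do the work, as an engineer would, in place of code of your own. Each camera call takes 0.05 s, during which the arm holds its last target.

## Working session

There is one attempt and no reset: what is moved stays moved. The work goes in short steps, Python scripts to look and compute and a tool call to move; the robot and the scene stay as the last step left them, time stands still between calls to the robot, and variables do not carry over. Pictures are saved under pics/ and viewed, and the job is handed in when it is done.

Besides the shell and the picture viewer there is one more tool, called after ">>>" by a JSON object that holds its "api" and its "payload". drive_tool: Moves the arm, as the interface text tells. Its arguments: {"type":"object","properties":{"commands":{"type":"array"}},"required":["commands"]}

```bash
mkdir -p pics; cat > h.py <<'E'
from bench import *
import numpy as np, cv2, json
def snap(n,tag):
    p,d=read_camera(n); cv2.imwrite(f"pics/{tag}.png",p[:,:,::-1]); np.savez(f"pics/{tag}.npz",p=p,d=d); return p,d
def pts(n,d):
    c=get_calibration(n); v,u=np.mgrid[0:400,0:640]
    X=(u-c["cx"])/c["fx"]*d; Y=(v-c["cy"])/c["fy"]*d
    P=np.stack([X,-Y,-d,np.ones_like(d)],-1)
    return (P@np.linalg.inv(c["world_to_cam"]).T)[...,:3]
E
python3 - <<'E'
from h import *
for n in("scene","top"):
    snap(n,n+"0"); c=get_calibration(n); print({k:(np.round(v,3).tolist() if hasattr(v,'shape') else v) for k,v in c.items()})
s=get_state(); print({k:np.round(v,3).tolist() for k,v in s.items()})
E
```

```text
{'fx': 381.58275172774836, 'fy': 381.58275172774836, 'cx': 319.45250221740383, 'cy': 199.9311797845035, 'world_to_cam': [[-0.717, 0.697, 0.004, 0.388], [-0.421, -0.438, 0.794, 0.116], [0.556, 0.567, 0.607, -1.26], [0.0, 0.0, 0.0, 1.0]]}
{'fx': 407.1823614260169, 'fy': 407.1823614260169, 'cx': 314.7492743075501, 'cy': 196.4025368175198, 'world_to_cam': [[0.008, -1.0, 0.013, -0.024], [0.998, 0.009, 0.056, -0.524], [-0.057, 0.013, 0.998, -1.076], [0.0, 0.0, 0.0, 1.0]]}
{'t': 0.1, 'qpos': [-1.235, 0.468, -0.012, 1.603, 0.006, 1.071, -0.056], 'dq': [0.001, -0.002, 0.0, -0.002, 0.0, 0.0, 0.0], 'tau': [0.001, -52.165, -0.013, -24.437, -0.057, 0.014, 0.0], 'eef_pos': [0.24, 0.603, 0.214], 'tcp_rot': [[-0.0, 0.37, 0.929], [-0.001, 0.929, -0.37], [-1.0, -0.002, 0.0]], 'contact_force': [-0.487, 0.031, -0.275], 'wrist_torque': [-0.055, -0.053, 0.022], 'grip_width': 0.092}
```

View pics/scene0.png

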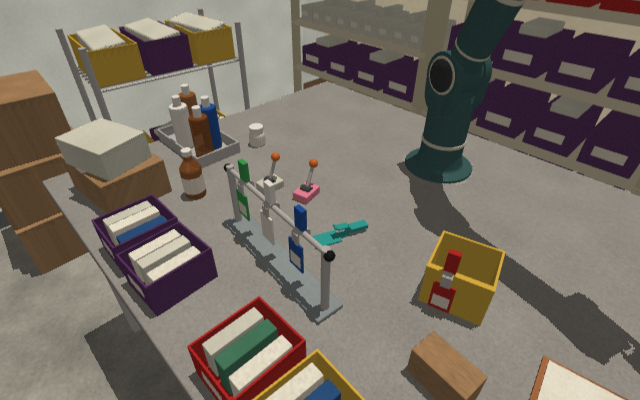

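View pics/top0.png

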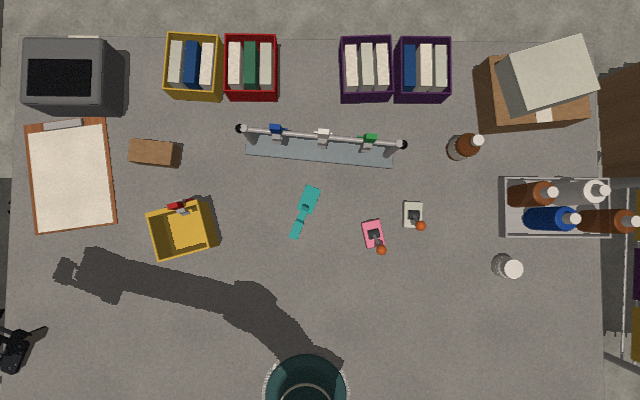

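The scene view shows the red tag on the bin's far lip at about (445,285). The rail runs from (228,167) to (330,256), with green (243,185), white (268,215) and blue (300,235) tags. The white housing is at (270,182), with the pink decoy at (307,192). In the top view the red tab is at (178,205), the rail runs from (240,128) to (404,144), blue is at (276,130), white (323,134), green (370,139) and the white lever housing (413,213) with its knob at (421,225).

```bash
python3 - <<'E'
from h import *
for n in("scene","top"):
    z=np.load(f"pics/{n}0.npz");p,d=z["p"],z["d"];P=pts(n,d)
    hsv=cv2.cvtColor(p,cv2.COLOR_RGB2HSV);H,S,V=[hsv[...,i].astype(int) for i in range(3)]
    ok=(d>0)
    print(n,"invalid",(~ok).mean())
    wx=(P[...,0]>.3)&(P[...,0]<.85)&(abs(P[...,1])<.5)&ok&(P[...,2]>.01)&(P[...,2]<.3)
    ms={"red":((H<6)|(H>172))&(S>170)&(V>60),"blue":(H>105)&(H<125)&(S>140),"green":(H>50)&(H<75)&(S>120),"orange":(H>4)&(H<13)&(S>180)&(V>120),"yellow":(H>20)&(H<30)&(S>150),"white":(S<40)&(V>120),"pink":(H>160)&(S>60)&(S<170)&(V>100)}
    for k,m in ms.items():
        m=(m&wx).astype(np.uint8)
        c,l,st,ce=cv2.connectedComponentsWithStats(m)
        for i in range(1,c):
            if st[i,4]<12: continue
            Q=P[l==i]; print(k,st[i].tolist(),"med",np.median(Q,0).round(3),"lo",np.percentile(Q,3,axis=0).round(3),"hi",np.percentile(Q,97,axis=0).round(3))
E
```

```text
scene invalid 0.0038046875
red [444, 249, 18, 25, 287] med [0.497 0.312 0.145] lo [0.49  0.302 0.118] hi [0.501 0.323 0.165]
red [428, 281, 28, 32, 311] med [0.507 0.316 0.064] lo [0.501 0.295 0.015] hi [0.513 0.335 0.085]
red [231, 297, 75, 82, 1333] med [0.791 0.181 0.075] lo [0.787 0.088 0.045] hi [0.846 0.216 0.091]
blue [294, 205, 12, 26, 249] med [0.669 0.078 0.209] lo [0.661 0.062 0.182] hi [0.671 0.085 0.228]
blue [144, 215, 23, 14, 128] med [ 0.828 -0.257  0.087] lo [ 0.807 -0.269  0.085] hi [ 0.849 -0.246  0.088]
blue [289, 237, 14, 36, 178] med [0.68  0.079 0.13 ] lo [0.677 0.051 0.082] hi [0.682 0.093 0.149]
blue [306, 380, 35, 20, 404] med [0.822 0.301 0.092] lo [0.808 0.29  0.09 ] hi [0.846 0.318 0.094]
green [238, 159, 12, 23, 175] med [ 0.65  -0.131  0.207] lo [ 0.641 -0.149  0.182] hi [ 0.652 -0.126  0.228]
green [236, 189, 14, 31, 115] med [ 0.661 -0.129  0.13 ] lo [ 0.658 -0.16   0.082] hi [ 0.663 -0.118  0.148]
orange [272, 153, 7, 6, 33] med [ 0.455 -0.273  0.105] lo [ 0.448 -0.281  0.098] hi [ 0.461 -0.266  0.111]
orange [310, 159, 7, 6, 33] med [ 0.394 -0.178  
[... 5009 characters left out ...]
[ 0.654 -0.405  0.15 ] lo [ 0.643 -0.417  0.146] hi [ 0.666 -0.394  0.153]
white [374, 140, 29, 7, 136] med [ 0.64  -0.189  0.176] lo [ 0.632 -0.215  0.172] hi [ 0.646 -0.156  0.183]
white [404, 202, 19, 26, 285] med [ 0.492 -0.272  0.025] lo [ 0.444 -0.303  0.021] hi [ 0.511 -0.257  0.029]
white [176, 208, 9, 6, 34] med [0.481 0.309 0.111] lo [0.475 0.3   0.107] hi [0.487 0.318 0.114]
white [182, 213, 7, 3, 12] med [0.473 0.306 0.078] lo [0.471 0.299 0.076] hi [0.476 0.313 0.082]
white [496, 263, 4, 10, 19] med [ 0.339 -0.498  0.043] lo [ 0.329 -0.5    0.031] hi [ 0.351 -0.497  0.047]
pink [361, 219, 24, 30, 354] med [ 0.433 -0.169  0.025] lo [ 0.393 -0.2    0.021] hi [ 0.459 -0.148  0.029]
```

```bash
python3 - <<'E'
import cv2,numpy as np
a=cv2.imread("pics/top0.png");b=cv2.imread("pics/scene0.png")
cv2.imwrite("pics/ctop.png",np.hstack([cv2.resize(a[180:270,130:230],(400,360),interpolation=2),cv2.resize(a[190:280,350:450],(400,360),interpolation=2)]))
cv2.imwrite("pics/cscene.png",cv2.resize(b[140:320,200:510],(800,464),interpolation=2))
cv2.imwrite("pics/crail.png",cv2.resize(a[110:180,225:415],(800,295),interpolation=2))
E
```

```text
(no output)
```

View pics/ctop.png

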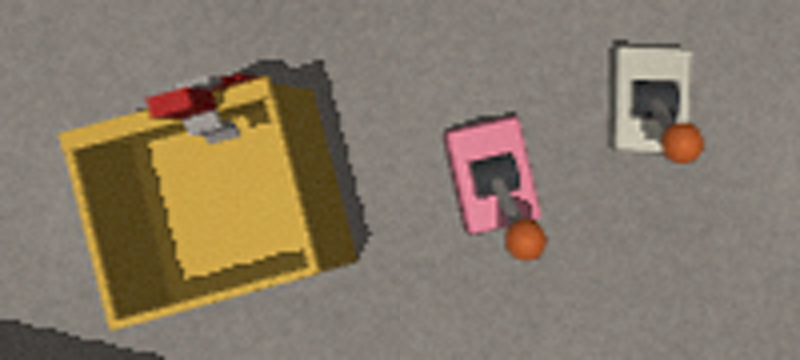

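View pics/cscene.png

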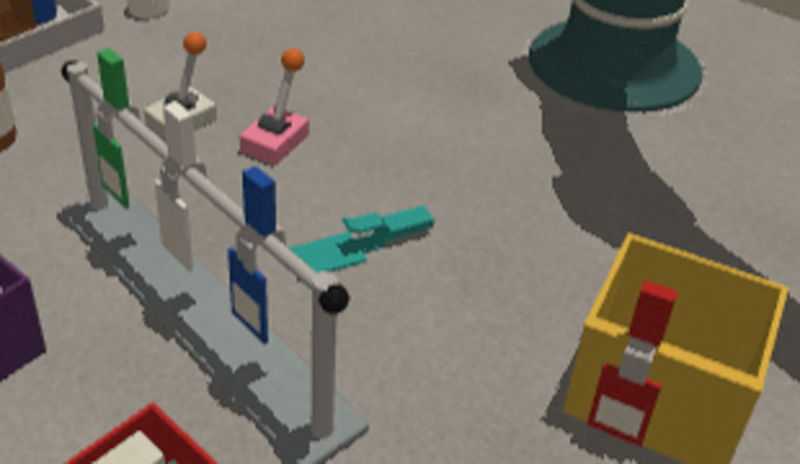

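View pics/crail.png

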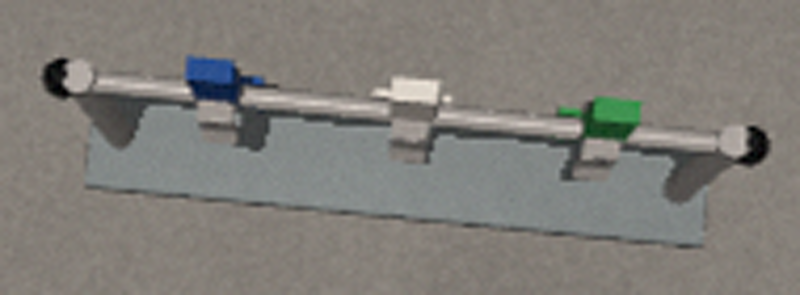

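```bash
python3 - <<'E'
from h import *
D={}
for n in("scene","top"):
    z=np.load(f"pics/{n}0.npz");p,d=z["p"],z["d"];P=pts(n,d)
    hsv=cv2.cvtColor(p,cv2.COLOR_RGB2HSV);H,S,V=[hsv[...,i].astype(int) for i in range(3)]
    ok=d>0; X,Y,Z=P[...,0],P[...,1],P[...,2]
    # bar ridge
    m=ok&(abs(X-.655)<.035)&(abs(Y+.03)<.17)&(Z>.1735)&(Z<.178)&(S<40)
    Q=P[m]; f=np.polyfit(Q[:,1],Q[:,0],1); r=Q[:,0]-np.polyval(f,Q[:,1]); 
    print(n,"bar x=%.4f%+.4f*y"%(f[1],f[0]),"resid",r.std(),"zmax",np.percentile(Q[:,2],98),m.sum())
    # end caps
    m=ok&(V<45)&(abs(X-.655)<.04)&(abs(Y+.03)<.23)&(Z>.16)&(Z<.2)
    for s in(0,1):
        q=P[m&((Y>0) if s else (Y<0))]; print(" cap",len(q),np.median(q,0).round(4), np.percentile(q,[3,97],axis=0).round(3).tolist())
    yw=np.arctan(-f[0])
    def tab(name,m,yaw):
        R=np.array([[np.cos(yaw),np.sin(yaw)],[-np.sin(yaw),np.cos(yaw)]])
        q=P[m]; t=q[:,:2]@R.T
        lo,hi=np.percentile(t,[4,96],axis=0); 
        rect=cv2.minAreaRect((q[:,:2]*1000).astype(np.float32))
        c=(lo+hi)/2@R
        print(n,name,len(q),"ctr",c.round(4),"size",(hi-lo).round(4),"ztop",np.percentile(q[:,2],90).round(4),"rect",rect)
    tab("blue top",ok&(H>105)&(H<125)&(S>140)&(abs(X-.66)<.04)&(abs(Y-.075)<.04)&(Z>.21)&(Z<.24),yw)
    tab("green top",ok&(H>50)&(H<75)&(S>120)&(abs(X-.65)<.04)&(abs(Y+.135)<.04)&(Z>.21),yw)
    tab("white top",ok&(S<60)&(abs(X-.65)<.04)&(abs(Y+.03)<.04)&(Z>.21),yw)
    red=((H<6)|(H>172))&(S>150)
    tab("red top",ok&red&(abs(X-.49)<.04)&(abs(Y-.31)<.04)&(Z>.15),.256)
    tab("red tab all",ok&red&(abs(X-.49)<.04)&(abs(Y-.31)<.04)&(Z>.12),.256)
    q=P[ok&red&(abs(X-.49)<.04)&(abs(Y-.31)<.04)&(Z>.12)&(Z<.158)]
    if len(q)>30 and n=="scene":
        f=np.polyfit(q[:,1],q[:,0],1);print("red far face yaw",np.arctan(-f[0]))
    # lip
    yel=ok&(H>18)&(H<32)&(S>120)&(Z>.1055)&(Z<.116)&(X>.3)&(X<.55)&(Y>.2)&(Y<.42)
    q=P[yel]; rect=cv2.minAreaRect((q[:,:2]*1000).astype(np.float32)); print(n,"rim",rect,np.median(q[:,2]))
    hs=ok&(S<60)&(V>90)&(Z>.019)&(Z<.03)&(X>.42)&(X<.54)&(Y>-.33)&(Y<-.22)
    q=P[hs];print(n,"housing",cv2.minAreaRect((q[:,:2]*1000).astype(np.float32)))
    og=ok&(H>3)&(H<13)&(S>150)&(V>80)&(abs(X-.45)<.03)&(abs(Y+.277)<.03)
    q=P[og];A=np.c_[2*q,np.ones(len(q))];s=np.linalg.lstsq(A,(q**2).sum(1),rcond=None)[0];print(n,"knob",s[:3].round(4),np.sqrt(s[3]+(s[:3]**2).sum()))
E
```

```text
scene bar x=0.6601+0.0893*y resid 0.005607088100079531 zmax 0.17769546417687407 482
 cap 10 [ 0.6467 -0.2202  0.1739] [[0.645, -0.223, 0.167], [0.648, -0.216, 0.179]]
 cap 90 [0.6766 0.1622 0.1762] [[0.667, 0.155, 0.167], [0.682, 0.168, 0.182]]
scene blue top 120 ctr [0.6656 0.0733] size [0.01   0.0225] ztop 0.228 rect ((665.7493286132812, 73.05467224121094), (24.59867286682129, 10.81305980682373), 85.6275863647461)
scene green top 81 ctr [ 0.6466 -0.1373] size [0.0102 0.0219] ztop 0.2278 rect ((646.6414184570312, -137.66455078125), (23.284433364868164, 11.481962203979492), 88.07485961914062)
scene white top 117 ctr [ 0.6547 -0.0332] size [0.0121 0.0234] ztop 0.2278 rect ((654.5084838867188, -33.82006072998047), (25.765941619873047, 13.09442138671875), 85.25523376464844)
scene red top 122 ctr [0.4941 0.3118] size [0.0098 0.0213] ztop 0.1646 rect ((493.21075439453125, 311.43450927734375), (12.98740291595459, 23.318689346313477), 17.870630264282227)
scene red tab all 272 ctr [0.4949 0.312 ] size [0.009  0.0211] ztop 0.1641 rect ((493.4355773925781, 311.6343994140625), (13.5796470642089
[... 1115 characters left out ...]
88, 12.900506973266602), 85.66058349609375)
top red top 61 ctr [0.4919 0.3104] size [0.0108 0.0215] ztop 0.1648 rect ((492.1929931640625, 310.60784912109375), (11.70189380645752, 23.547548294067383), 14.149828910827637)
top red tab all 90 ctr [0.4922 0.31  ] size [0.0113 0.0209] ztop 0.1646 rect ((492.09783935546875, 310.6368713378906), (12.009773254394531, 23.367002487182617), 15.998273849487305)
top rim ((433.0037841796875, 316.0360412597656), (123.61862182617188, 130.44163513183594), 15.92171859741211) 0.10878175694251402
top housing ((477.7514343261719, -280.0714416503906), (49.133541107177734, 69.16919708251953), 87.76660919189453)
top knob [ 0.4497 -0.2789  0.0995] 0.011382902797015565
```

>>> {"api": "drive_tool", "payload": {"commands": [{"ty": -14, "tz": 28, "claw": 1}, {"ty": -15, "tz": 28.7}, {"ty": -15, "tz": 28.7}, {"ty": -15, "tz": 28.7}, {"ty": -15, "tz": 28.7}, {"ty": -15, "tz": 28.7}, {"ty": -15, "tz": 28.7}, {"ty": -15, "tz": 28.7}, {"ty": -15, "tz": 28.7}, {"ty": -15, "tz": 28.7}, {"ty": -15, "tz": 28.7}, {"ty": -15, "tz": 28.7}, {"wx": 0.115}, {"wx": 0.115}, {"wx": 0.115}, {"wx": 0.115}, {"wx": 0.115}, {"wx": 0.115}, {"wx": 0.115}, {"wx": 0.115}]}}

```text
invalid input
```

>>> {"api": "drive_tool", "payload": {"commands": [{"wx": 0, "wy": 0, "wz": 0, "tx": 0, "ty": -14, "tz": 28, "claw": 1}]}}

```text
t: 0.2
eef_pos: [0.257, 0.5829, 0.2137]
tcp_rot: [[-0.003, 0.363, 0.932], [0.001, 0.932, -0.363], [-1.0, -0.0, -0.003]]
contact_force: [-0.4, 0.1, -0.2]
grip_width: 0.0917
```

>>> {"api": "drive_tool", "payload": {"commands": [{"ty": -15, "tz": 28.7, "claw": 1}, {"ty": -15, "tz": 28.7, "claw": 1}]}}

```text
invalid input
```

>>> {"api": "drive_tool", "payload": {"commands": [{"wx": 0, "wy": 0, "wz": 0, "tx": 0, "ty": -18, "tz": 34, "claw": 1}, {"wx": 0, "wy": 0, "wz": 0, "tx": 0, "ty": -18, "tz": 35, "claw": 1}, {"wx": 0, "wy": 0, "wz": 0, "tx": 0, "ty": -18, "tz": 35, "claw": 1}, {"wx": 0, "wy": 0, "wz": 0, "tx": 0, "ty": -18, "tz": 35, "claw": 1}, {"wx": 0, "wy": 0, "wz": 0, "tx": 0, "ty": -18, "tz": 35, "claw": 1}, {"wx": 0, "wy": 0, "wz": 0, "tx": 0, "ty": -18, "tz": 35, "claw": 1}, {"wx": 0, "wy": 0, "wz": 0, "tx": 0, "ty": -18, "tz": 35, "claw": 1}, {"wx": 0, "wy": 0, "wz": 0, "tx": 0, "ty": -18, "tz": 35, "claw": 1}, {"wx": 0, "wy": 0, "wz": 0, "tx": 0, "ty": -18, "tz": 35, "claw": 1}, {"wx": 0.115, "wy": 0, "wz": 0, "tx": 0, "ty": 0, "tz": 0, "claw": 1}, {"wx": 0.115, "wy": 0, "wz": 0, "tx": 0, "ty": 0, "tz": 0, "claw": 1}, {"wx": 0.115, "wy": 0, "wz": 0, "tx": 0, "ty": 0, "tz": 0, "claw": 1}, {"wx": 0.115, "wy": 0, "wz": 0, "tx": 0, "ty": 0, "tz": 0, "claw": 1}, {"wx": 0.115, "wy": 0, "wz": 0, "tx": 0, "ty": 0, "tz": 0, "claw": 1}, {"wx": 0.115, "wy": 0, "wz": 0, "tx": 0, "ty": 0, "tz": 0, "claw": 1}, {"wx": 0.115, "wy": 0, "wz": 0, "tx": 0, "ty": 0, "tz": 0, "claw": 1}, {"wx": 0.115, "wy": 0, "wz": 0, "tx": 0, "ty": 0, "tz": 0, "claw": 1}, {"wx": 0, "wy": 0, "wz": 0, "tx": 0, "ty": 0, "tz": 0, "claw": 1}, {"wx": 0, "wy": 0, "wz": 0, "tx": 0, "ty": 0, "tz": 0, "claw": 1}]}}

```text
t: 2.1
eef_pos: [0.4928, 0.3139, 0.2143]
tcp_rot: [[-0.0, 0.962, 0.271], [-0.0, 0.271, -0.962], [-1.0, -0.0, 0.0]]
contact_force: [-0.2, -0.2, 0.3]
grip_width: 0.0918
```

>>> {"api": "drive_tool", "payload": {"commands": [{"wx": 0, "wy": 0, "wz": 0, "tx": 15, "ty": -1, "tz": 3, "claw": 1}, {"wx": 0, "wy": 0, "wz": 0, "tx": 20, "ty": 0, "tz": 0, "claw": 1}, {"wx": 0, "wy": 0, "wz": 0, "tx": 20, "ty": 0, "tz": 0, "claw": 1}, {"wx": 0, "wy": 0, "wz": 0, "tx": 20, "ty": 0, "tz": 0, "claw": 1}, {"wx": 0, "wy": 0, "wz": 0, "tx": 12, "ty": 0, "tz": 0, "claw": 1}, {"wx": 0, "wy": 0, "wz": 0, "tx": 6, "ty": 0, "tz": 0, "claw": 1}, {"wx": 0, "wy": 0, "wz": 0, "tx": 0, "ty": 0, "tz": 0, "claw": 1}, {"wx": 0, "wy": 0, "wz": 0, "tx": 0, "ty": 0, "tz": 0, "claw": 1}]}}

```text
t: 2.9
eef_pos: [0.4934, 0.311, 0.1223]
tcp_rot: [[0.001, 0.963, 0.269], [0.001, 0.269, -0.963], [-1.0, 0.001, -0.0]]
contact_force: [0.0, 0.5, -0.3]
grip_width: 0.092
```

```bash
python3 - <<'E'
from h import *
a,_=snap("scene","s1");b,_=snap("top","t1")
cv2.imwrite("pics/c1.png",np.hstack([cv2.resize(a[180:330,390:540],(400,400)),cv2.resize(b[150:270,110:230],(400,400))])[:,:,::-1])
E
```

```text
(no output)
```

View pics/c1.png

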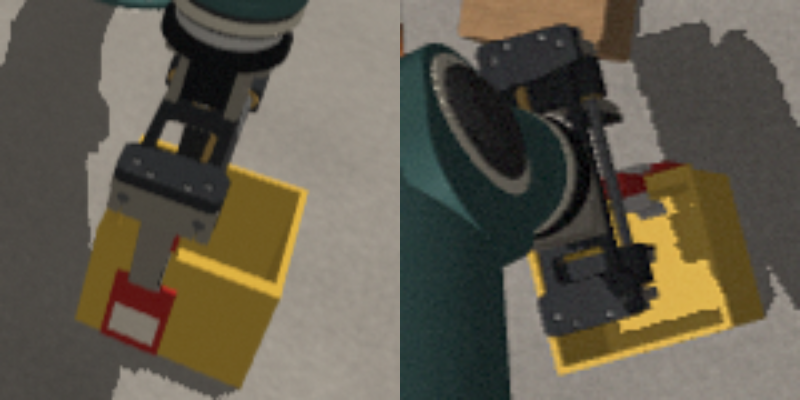

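The fingers straddle the tab: in the left crop the far finger covers the tab at about (165,240), and nothing is touching. Now I'll close the gripper.

>>> {"api": "drive_tool", "payload": {"commands": [{"wx": 0, "wy": 0, "wz": 0, "tx": 0, "ty": 0, "tz": 0, "claw": -1}, {"wx": 0, "wy": 0, "wz": 0, "tx": 0, "ty": 0, "tz": 0, "claw": -1}, {"wx": 0, "wy": 0, "wz": 0, "tx": 0, "ty": 0, "tz": 0, "claw": -1}, {"wx": 0, "wy": 0, "wz": 0, "tx": 0, "ty": 0, "tz": 0, "claw": -1}, {"wx": 0, "wy": 0, "wz": 0, "tx": 0, "ty": 0, "tz": 0, "claw": -1}, {"wx": 0, "wy": 0, "wz": 0, "tx": 0, "ty": 0, "tz": 0, "claw": -1}, {"wx": 0, "wy": 0, "wz": 0, "tx": 0, "ty": 0, "tz": 0, "claw": -1}, {"wx": 0, "wy": 0, "wz": 0, "tx": 0, "ty": 0, "tz": 0, "claw": -1}]}}

```text
t: 3.8
eef_pos: [0.4929, 0.3107, 0.1216]
tcp_rot: [[0.0, 0.963, 0.269], [-0.0, 0.269, -0.963], [-1.0, 0.0, 0.0]]
contact_force: [-0.2, 0.4, -0.7]
grip_width: 0.0301
```

>>> {"api": "drive_tool", "payload": {"commands": [{"wx": 0, "wy": 0, "wz": 0, "tx": 0, "ty": 0, "tz": 0, "claw": -1}, {"wx": 0, "wy": 0, "wz": 0, "tx": 0, "ty": 0, "tz": 0, "claw": -1}, {"wx": 0, "wy": 0, "wz": 0, "tx": 0, "ty": 0, "tz": 0, "claw": -1}, {"wx": 0, "wy": 0, "wz": 0, "tx": 0, "ty": 0, "tz": 0, "claw": -1}, {"wx": 0, "wy": 0, "wz": 0, "tx": 0, "ty": 0, "tz": 0, "claw": -1}]}}

```text
t: 4.3
eef_pos: [0.4928, 0.3107, 0.1216]
tcp_rot: [[-0.0, 0.963, 0.269], [-0.0, 0.269, -0.963], [-1.0, -0.0, 0.0]]
contact_force: [-1.1, -0.4, -0.9]
grip_width: 0.012
```

>>> {"api": "drive_tool", "payload": {"commands": [{"wx": 0, "wy": 0, "wz": 0, "tx": -5, "ty": 0, "tz": 0, "claw": -1}, {"wx": 0, "wy": 0, "wz": 0, "tx": -8, "ty": 0, "tz": 0, "claw": -1}, {"wx": 0, "wy": 0, "wz": 0, "tx": -12, "ty": 0, "tz": 0, "claw": -1}, {"wx": 0, "wy": 0, "wz": 0, "tx": -15, "ty": 0, "tz": 0, "claw": -1}, {"wx": 0, "wy": 0, "wz": 0, "tx": -15, "ty": 0, "tz": 0, "claw": -1}, {"wx": 0, "wy": 0, "wz": 0, "tx": -15, "ty": 0, "tz": 0, "claw": -1}, {"wx": 0, "wy": 0, "wz": 0, "tx": -20, "ty": 0, "tz": 0, "claw": -1}, {"wx": 0, "wy": 0, "wz": 0, "tx": -20, "ty": 0, "tz": 0, "claw": -1}, {"wx": 0, "wy": 0, "wz": 0, "tx": -20, "ty": 0, "tz": 0, "claw": -1}, {"wx": 0, "wy": 0, "wz": 0, "tx": -20, "ty": 0, "tz": 0, "claw": -1}, {"wx": 0, "wy": 0, "wz": 0, "tx": -20, "ty": 0, "tz": 0, "claw": -1}, {"wx": 0, "wy": 0, "wz": 0, "tx": -20, "ty": 0, "tz": 0, "claw": -1}, {"wx": 0, "wy": 0, "wz": 0, "tx": -20, "ty": 0, "tz": 0, "claw": -1}, {"wx": 0, "wy": 0, "wz": 0, "tx": -15, "ty": 0, "tz": 0, "claw": -1}, {"wx": 0, "wy": 0, "wz": 0, "tx": -10, "ty": 0, "tz": 0, "claw": -1}, {"wx": 0, "wy": 0, "wz": 0, "tx": 0, "ty": 0, "tz": 0, "claw": -1}, {"wx": 0, "wy": 0, "wz": 0, "tx": 0, "ty": 0, "tz": 0, "claw": -1}]}}

```text
t: 6.0
eef_pos: [0.4926, 0.3105, 0.3564]
tcp_rot: [[-0.0, 0.963, 0.269], [-0.0, 0.269, -0.963], [-1.0, -0.0, 0.0]]
contact_force: [-0.4, 0.7, -0.8]
grip_width: 0.012
```

```bash
python3 - <<'E'
from h import *
snap("scene","s2")
E
```

```text
(no output)
```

View pics/s2.png

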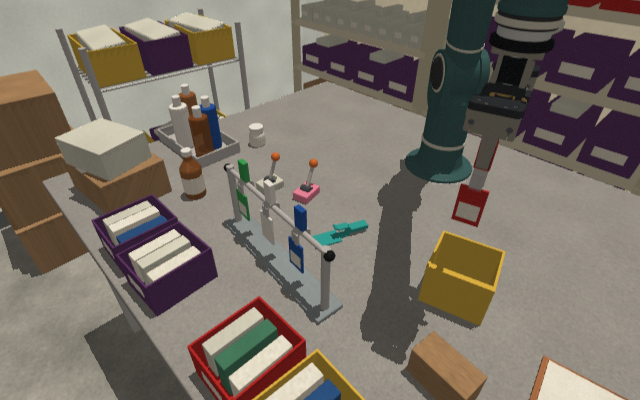

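The red tag is held clear at (470,185). The bin is unmoved at (463,275) and the three rail tags are in place. Next I'll carry it over to the gap.

>>> {"api": "drive_tool", "payload": {"commands": [{"wx": 0, "wy": 0, "wz": 0, "tx": 0, "ty": 4, "tz": 15, "claw": -1}, {"wx": 0, "wy": 0, "wz": 0, "tx": 0, "ty": 6, "tz": 25, "claw": -1}, {"wx": 0, "wy": 0, "wz": 0, "tx": 0, "ty": 7.5, "tz": 30, "claw": -1}, {"wx": 0, "wy": 0, "wz": 0, "tx": 0, "ty": 7.5, "tz": 30, "claw": -1}, {"wx": 0, "wy": 0, "wz": 0, "tx": 0, "ty": 7.5, "tz": 30, "claw": -1}, {"wx": 0, "wy": 0, "wz": 0, "tx": 0, "ty": 7.5, "tz": 30, "claw": -1}, {"wx": 0, "wy": 0, "wz": 0, "tx": 0, "ty": 7.5, "tz": 30, "claw": -1}, {"wx": 0, "wy": 0, "wz": 0, "tx": 0, "ty": 7.5, "tz": 30, "claw": -1}, {"wx": 0, "wy": 0, "wz": 0, "tx": 0, "ty": 7.5, "tz": 30, "claw": -1}, {"wx": 0, "wy": 0, "wz": 0, "tx": 0, "ty": 7.5, "tz": 30, "claw": -1}, {"wx": 0, "wy": 0, "wz": 0, "tx": 0, "ty": 7.5, "tz": 30, "claw": -1}, {"wx": 0, "wy": 0, "wz": 0, "tx": 0, "ty": 5, "tz": 15, "claw": -1}, {"wx": 0.09, "wy": 0, "wz": 0, "tx": 0, "ty": 0, "tz": 0, "claw": -1}, {"wx": 0.09, "wy": 0, "wz": 0, "tx": 0, "ty": 0, "tz": 0, "claw": -1}, {"wx": 0.09, "wy": 0, "wz": 0, "tx": 0, "ty": 0, "tz": 0, "claw": -1}, {"wx": 0.09, "wy": 0, "wz": 0, "tx": 0, "ty": 0, "tz": 0, "claw": -1}, {"wx": 0, "wy": 0, "wz": 0, "tx": 0, "ty": 0, "tz": 0, "claw": -1}, {"wx": 0, "wy": 0, "wz": 0, "tx": 0, "ty": 0, "tz": 0, "claw": -1}]}}

```text
t: 7.85
eef_pos: [0.6595, 0.02, 0.3562]
tcp_rot: [[-0.001, 0.996, -0.086], [-0.0, -0.086, -0.996], [-1.0, -0.001, 0.0]]
contact_force: [0.8, -0.0, -1.2]
grip_width: 0.012
```

```bash
cat > chk.py <<'E'
from h import *
import sys
def go(tag):
    s=get_state(); e=s["eef_pos"]
    yw=-.0895; R=np.array([[np.cos(yw),np.sin(yw)],[-np.sin(yw),np.cos(yw)]])
    for n in("scene","top"):
        p,d=snap(n,n+tag);P=pts(n,d)
        hsv=cv2.cvtColor(p,cv2.COLOR_RGB2HSV);H,S,V=[hsv[...,i].astype(int) for i in range(3)]
        for k,m in {"red":((H<6)|(H>172))&(S>150),"blue":(H>105)&(H<125)&(S>140),"green":(H>50)&(H<75)&(S>120)}.items():
            m=m&(d>0)&(abs(P[...,0]-.655)<.07)&(abs(P[...,1]+.03)<.16)&(P[...,2]>.05)
            q=P[m]
            if len(q)<15: continue
            t=np.c_[q[:,:2]@R.T,q[:,2]]; print(n,k,len(q),"railframe pct3/50/97",np.percentile(t,[3,50,97],axis=0).round(4).tolist())
    print("tcp in rail frame",(R@np.array(e)[:2]).round(4),e[2].round(4),"bar x'",(R@[.6578+.0895*.02,.02]).round(4),"gap mid",(R@[.6595,.0197]).round(4))
E
python3 -c "
from chk import *
go('3')"
```

```text
scene red 476 railframe pct3/50/97 [[0.6493, 0.0594, 0.2512], [0.6691, 0.0904, 0.3125], [0.6708, 0.1016, 0.3983]]
scene blue 437 railframe pct3/50/97 [[0.6516, 0.1134, 0.0836], [0.6608, 0.1381, 0.1879], [0.6712, 0.1528, 0.2278]]
scene green 288 railframe pct3/50/97 [[0.6512, -0.0986, 0.0929], [0.6605, -0.0716, 0.1892], [0.6711, -0.059, 0.2274]]
top green 104 railframe pct3/50/97 [[0.6487, -0.0908, 0.1494], [0.652, -0.0781, 0.2254], [0.6689, -0.0667, 0.229]]
tcp in rail frame [0.6551 0.0788] 0.3562 bar x' [0.6552 0.0789] gap mid [0.6551 0.0786]
```

View pics/scene3.png

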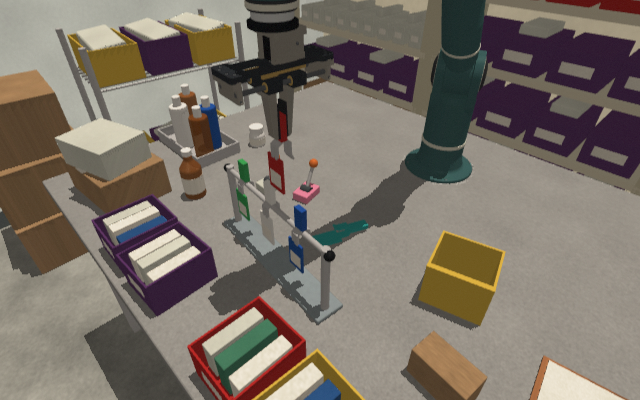

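Both plates' far faces line up, with the red at x' ≈ 0.671 like the blue. The tag is at (277,170) above the gap, so I'll lower it in stages.

>>> {"api": "drive_tool", "payload": {"commands": [{"wx": 0, "wy": 0, "wz": 0, "tx": 8, "ty": 0, "tz": 0, "claw": -1}, {"wx": 0, "wy": 0, "wz": 0, "tx": 12, "ty": 0, "tz": 0, "claw": -1}, {"wx": 0, "wy": 0, "wz": 0, "tx": 12, "ty": 0, "tz": 0, "claw": -1}, {"wx": 0, "wy": 0, "wz": 0, "tx": 12, "ty": 0, "tz": 0, "claw": -1}, {"wx": 0, "wy": 0, "wz": 0, "tx": 12, "ty": 0, "tz": 0, "claw": -1}, {"wx": 0, "wy": 0, "wz": 0, "tx": 12, "ty": 0, "tz": 0, "claw": -1}, {"wx": 0, "wy": 0, "wz": 0, "tx": 12, "ty": 0, "tz": 0, "claw": -1}, {"wx": 0, "wy": 0, "wz": 0, "tx": 12, "ty": 0, "tz": 0, "claw": -1}, {"wx": 0, "wy": 0, "wz": 0, "tx": 12, "ty": 0, "tz": 0, "claw": -1}, {"wx": 0, "wy": 0, "wz": 0, "tx": 8, "ty": 0, "tz": 0, "claw": -1}, {"wx": 0, "wy": 0, "wz": 0, "tx": 0, "ty": 0, "tz": 0, "claw": -1}, {"wx": 0, "wy": 0, "wz": 0, "tx": 0, "ty": 0, "tz": 0, "claw": -1}]}}

```text
t: 9.15
eef_pos: [0.6599, 0.0198, 0.2447]
tcp_rot: [[0.0, 0.996, -0.088], [-0.0, -0.088, -0.996], [-1.0, 0.0, 0.0]]
contact_force: [-0.1, -0.7, -0.9]
grip_width: 0.0119
```

```bash
python3 -c "
from chk import *
go('4')
a=cv2.imread('pics/scene4.png');cv2.imwrite('pics/c4.png',cv2.resize(a[130:310,200:380],(600,600)))"
```

```text
scene red 354 railframe pct3/50/97 [[0.6495, 0.0597, 0.1402], [0.6694, 0.0901, 0.2025], [0.6712, 0.1011, 0.2869]]
scene blue 434 railframe pct3/50/97 [[0.6518, 0.1128, 0.0831], [0.6608, 0.1381, 0.1881], [0.6712, 0.1532, 0.2279]]
scene green 213 railframe pct3/50/97 [[0.6524, -0.0985, 0.0893], [0.6684, -0.0715, 0.1482], [0.6712, -0.0591, 0.2124]]
top green 105 railframe pct3/50/97 [[0.6485, -0.0907, 0.15], [0.6519, -0.078, 0.2257], [0.6689, -0.0673, 0.2294]]
tcp in rail frame [0.6555 0.0787] 0.2447 bar x' [0.6552 0.0789] gap mid [0.6551 0.0786]
```

View pics/c4.png

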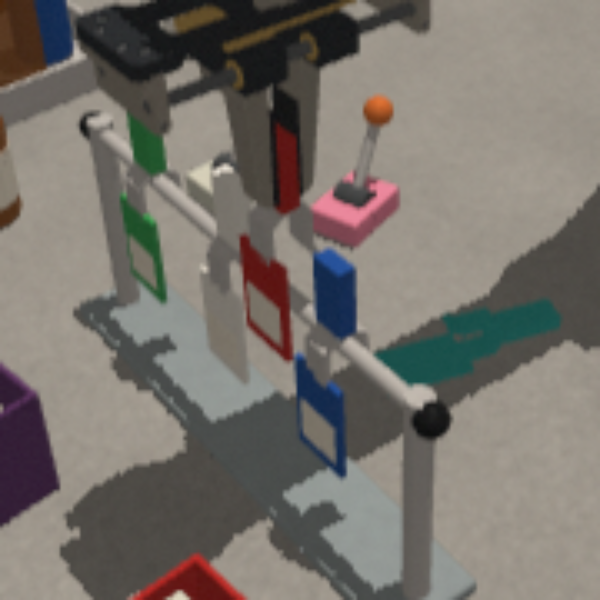

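The red plate is on the far side of the bar at (267,295), between white and blue, and the nose is on the near side. I'll keep lowering, slowly near the end.

>>> {"api": "drive_tool", "payload": {"commands": [{"wx": 0, "wy": 0, "wz": 0, "tx": 6, "ty": 0, "tz": 0, "claw": -1}, {"wx": 0, "wy": 0, "wz": 0, "tx": 8, "ty": 0, "tz": 0, "claw": -1}, {"wx": 0, "wy": 0, "wz": 0, "tx": 8, "ty": 0, "tz": 0, "claw": -1}, {"wx": 0, "wy": 0, "wz": 0, "tx": 8, "ty": 0, "tz": 0, "claw": -1}, {"wx": 0, "wy": 0, "wz": 0, "tx": 8, "ty": 0, "tz": 0, "claw": -1}, {"wx": 0, "wy": 0, "wz": 0, "tx": 6, "ty": 0, "tz": 0, "claw": -1}, {"wx": 0, "wy": 0, "wz": 0, "tx": 4, "ty": 0, "tz": 0, "claw": -1}, {"wx": 0, "wy": 0, "wz": 0, "tx": 3, "ty": 0, "tz": 0, "claw": -1}, {"wx": 0, "wy": 0, "wz": 0, "tx": 2, "ty": 0, "tz": 0, "claw": -1}, {"wx": 0, "wy": 0, "wz": 0, "tx": 0, "ty": 0, "tz": 0, "claw": -1}, {"wx": 0, "wy": 0, "wz": 0, "tx": 0, "ty": 0, "tz": 0, "claw": -1}]}}

```text
t: 10.35
eef_pos: [0.6598, 0.0198, 0.1919]
tcp_rot: [[0.0, 0.996, -0.088], [0.0, -0.088, -0.996], [-1.0, 0.0, -0.0]]
contact_force: [-0.5, 0.9, 0.0]
grip_width: 0.0121
```

```bash
python3 -c "
from chk import *
go('5')"
```

```text
scene red 320 railframe pct3/50/97 [[0.6491, 0.06, 0.0866], [0.6691, 0.0902, 0.1501], [0.6709, 0.1015, 0.2341]]
scene blue 436 railframe pct3/50/97 [[0.6519, 0.113, 0.0851], [0.6609, 0.1379, 0.1883], [0.6712, 0.153, 0.2279]]
scene green 109 railframe pct3/50/97 [[0.6681, -0.0996, 0.0821], [0.6703, -0.0702, 0.1305], [0.6713, -0.0584, 0.148]]
top green 104 railframe pct3/50/97 [[0.6485, -0.0907, 0.1504], [0.6523, -0.0782, 0.2251], [0.6692, -0.067, 0.2294]]
tcp in rail frame [0.6554 0.0787] 0.1919 bar x' [0.6552 0.0789] gap mid [0.6551 0.0786]
```

>>> {"api": "drive_tool", "payload": {"commands": [{"wx": 0, "wy": 0, "wz": 0, "tx": 2, "ty": 0, "tz": 0, "claw": -1}, {"wx": 0, "wy": 0, "wz": 0, "tx": 1.5, "ty": 0, "tz": 0, "claw": -1}, {"wx": 0, "wy": 0, "wz": 0, "tx": 1, "ty": 0, "tz": 0, "claw": -1}, {"wx": 0, "wy": 0, "wz": 0, "tx": 0.5, "ty": 0, "tz": 0, "claw": -1}, {"wx": 0, "wy": 0, "wz": 0, "tx": 0, "ty": 0, "tz": 0, "claw": -1}, {"wx": 0, "wy": 0, "wz": 0, "tx": 0, "ty": 0, "tz": 0, "claw": -1}]}}

```text
t: 11.05
eef_pos: [0.6597, 0.0198, 0.1866]
tcp_rot: [[0.0, 0.996, -0.088], [0.0, -0.088, -0.996], [-1.0, 0.0, -0.0]]
contact_force: [0.1, -0.4, -0.7]
grip_width: 0.0121
```

>>> {"api": "drive_tool", "payload": {"commands": [{"wx": 0, "wy": 0, "wz": 0, "tx": 0.7, "ty": 0, "tz": 0, "claw": -1}, {"wx": 0, "wy": 0, "wz": 0, "tx": 0, "ty": 0, "tz": 0, "claw": -1}, {"wx": 0, "wy": 0, "wz": 0, "tx": 0, "ty": 0, "tz": 0, "claw": -1}]}}

```text
t: 11.35
eef_pos: [0.6597, 0.0199, 0.1859]
tcp_rot: [[0.0, 0.996, -0.088], [0.0, -0.088, -0.996], [-1.0, 0.0, -0.0]]
contact_force: [-0.6, 0.2, -1.3]
grip_width: 0.012
```

>>> {"api": "drive_tool", "payload": {"commands": [{"wx": 0, "wy": 0, "wz": 0, "tx": 0.6, "ty": 0, "tz": 0, "claw": -1}, {"wx": 0, "wy": 0, "wz": 0, "tx": 0, "ty": 0, "tz": 0, "claw": -1}, {"wx": 0, "wy": 0, "wz": 0, "tx": 0, "ty": 0, "tz": 0, "claw": -1}]}}

```text
t: 11.65
eef_pos: [0.6597, 0.0198, 0.1854]
tcp_rot: [[0.0, 0.996, -0.088], [-0.0, -0.088, -0.996], [-1.0, 0.0, -0.0]]
contact_force: [-0.3, -0.5, -0.2]
grip_width: 0.0118
```

>>> {"api": "drive_tool", "payload": {"commands": [{"wx": 0, "wy": 0, "wz": 0, "tx": 0.5, "ty": 0, "tz": 0, "claw": -1}, {"wx": 0, "wy": 0, "wz": 0, "tx": 0, "ty": 0, "tz": 0, "claw": -1}, {"wx": 0, "wy": 0, "wz": 0, "tx": 0, "ty": 0, "tz": 0, "claw": -1}]}}

```text
t: 11.95
eef_pos: [0.6599, 0.0198, 0.1852]
tcp_rot: [[0.001, 0.996, -0.088], [0.0, -0.088, -0.996], [-1.0, 0.001, -0.0]]
contact_force: [-0.3, -0.1, 3.5]
grip_width: 0.012
```

>>> {"api": "drive_tool", "payload": {"commands": [{"wx": 0, "wy": 0, "wz": 0, "tx": 0.5, "ty": 0, "tz": 0, "claw": -1}, {"wx": 0, "wy": 0, "wz": 0, "tx": 0, "ty": 0, "tz": 0, "claw": -1}, {"wx": 0, "wy": 0, "wz": 0, "tx": 0, "ty": 0, "tz": 0, "claw": -1}]}}

```text
t: 12.25
eef_pos: [0.66, 0.0199, 0.1851]
tcp_rot: [[0.001, 0.996, -0.088], [0.0, -0.088, -0.996], [-1.0, 0.001, -0.0]]
contact_force: [-1.0, -1.2, 6.0]
grip_width: 0.0118
```

>>> {"api": "drive_tool", "payload": {"commands": [{"wx": 0, "wy": 0, "wz": 0, "tx": 0.5, "ty": 0, "tz": 0, "claw": -1}, {"wx": 0, "wy": 0, "wz": 0, "tx": 0, "ty": 0, "tz": 0, "claw": -1}, {"wx": 0, "wy": 0, "wz": 0, "tx": 0, "ty": 0, "tz": 0, "claw": -1}]}}

```text
t: 12.55
eef_pos: [0.66, 0.0198, 0.1851]
tcp_rot: [[0.001, 0.996, -0.088], [0.001, -0.088, -0.996], [-1.0, 0.001, -0.001]]
contact_force: [-2.1, 0.1, 7.4]
grip_width: 0.0116
```

It is seated: z has stopped at 0.185 and Fz has risen to 7 N. I'll relieve the preload and open the fingers gently.

>>> {"api": "drive_tool", "payload": {"commands": [{"wx": 0, "wy": 0, "wz": 0, "tx": -1.0, "ty": 0, "tz": 0, "claw": -1}, {"wx": 0, "wy": 0, "wz": 0, "tx": 0, "ty": 0, "tz": 0, "claw": -1}, {"wx": 0, "wy": 0, "wz": 0, "tx": 0, "ty": 0, "tz": 0, "claw": -0.7}, {"wx": 0, "wy": 0, "wz": 0, "tx": 0, "ty": 0, "tz": 0, "claw": -0.6}, {"wx": 0, "wy": 0, "wz": 0, "tx": 0, "ty": 0, "tz": 0, "claw": -0.5}, {"wx": 0, "wy": 0, "wz": 0, "tx": 0, "ty": 0, "tz": 0, "claw": -0.4}, {"wx": 0, "wy": 0, "wz": 0, "tx": 0, "ty": 0, "tz": 0, "claw": -0.3}, {"wx": 0, "wy": 0, "wz": 0, "tx": 0, "ty": 0, "tz": 0, "claw": -0.2}, {"wx": 0, "wy": 0, "wz": 0, "tx": 0, "ty": 0, "tz": 0, "claw": -0.2}, {"wx": 0, "wy": 0, "wz": 0, "tx": 0, "ty": 0, "tz": 0, "claw": -0.2}, {"wx": 0, "wy": 0, "wz": 0, "tx": 0, "ty": 0, "tz": 0, "claw": -0.2}, {"wx": 0, "wy": 0, "wz": 0, "tx": 0, "ty": 0, "tz": 0, "claw": -0.2}]}}

```text
t: 13.75
eef_pos: [0.6597, 0.0198, 0.1848]
tcp_rot: [[0.0, 0.996, -0.088], [0.0, -0.088, -0.996], [-1.0, 0.0, -0.0]]
contact_force: [0.5, 0.1, -0.7]
grip_width: 0.0366
```

```bash
python3 -c "
from chk import *
go('6')
a=cv2.imread('pics/scene6.png');cv2.imwrite('pics/c6.png',cv2.resize(a[130:310,200:380],(600,600)))"
```

```text
scene red 417 railframe pct3/50/97 [[0.6496, 0.061, 0.0825], [0.6605, 0.0875, 0.1884], [0.6714, 0.1006, 0.2276]]
scene blue 439 railframe pct3/50/97 [[0.6515, 0.1126, 0.0837], [0.6609, 0.1378, 0.1882], [0.6711, 0.153, 0.2277]]
scene green 130 railframe pct3/50/97 [[0.6542, -0.1002, 0.0851], [0.6702, -0.0742, 0.1337], [0.7178, 0.0531, 0.3153]]
top green 106 railframe pct3/50/97 [[0.6485, -0.0908, 0.15], [0.652, -0.0782, 0.2246], [0.6689, -0.0667, 0.229]]
tcp in rail frame [0.6553 0.0787] 0.1848 bar x' [0.6552 0.0789] gap mid [0.6551 0.0786]
```

View pics/c6.png

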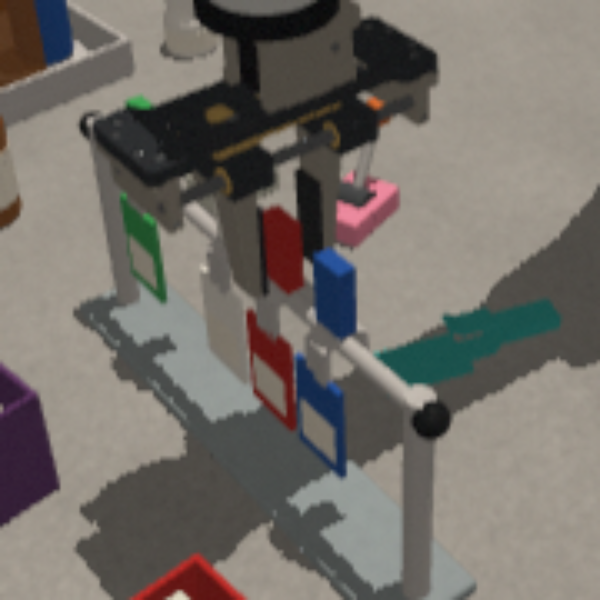

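The red tag hangs with its tab top at 0.2276, level with blue's, in the gap; white and blue are unmoved. Next I'll retreat straight up.

>>> {"api": "drive_tool", "payload": {"commands": [{"wx": 0, "wy": 0, "wz": 0, "tx": -6, "ty": 0, "tz": 0, "claw": -0.2}, {"wx": 0, "wy": 0, "wz": 0, "tx": -12, "ty": 0, "tz": 0, "claw": -0.2}, {"wx": 0, "wy": 0, "wz": 0, "tx": -15, "ty": 0, "tz": 0, "claw": -0.2}, {"wx": 0, "wy": 0, "wz": 0, "tx": -20, "ty": 0, "tz": 0, "claw": -0.2}, {"wx": 0, "wy": 0, "wz": 0, "tx": -20, "ty": 0, "tz": 0, "claw": -0.2}, {"wx": 0, "wy": 0, "wz": 0, "tx": -20, "ty": 0, "tz": 0, "claw": -0.2}, {"wx": 0, "wy": 0, "wz": 0, "tx": -15, "ty": 0, "tz": 0, "claw": -0.2}, {"wx": 0, "wy": 0, "wz": 0, "tx": -10, "ty": 0, "tz": 0, "claw": -0.2}, {"wx": 0, "wy": 0, "wz": 0, "tx": 0, "ty": 0, "tz": 0, "claw": -0.2}]}}

```text
t: 14.75
eef_pos: [0.6604, 0.0197, 0.3048]
tcp_rot: [[0.003, 0.996, -0.088], [0.0, -0.088, -0.996], [-1.0, 0.003, -0.001]]
contact_force: [0.6, -0.3, -0.0]
grip_width: 0.0368
```

```bash
python3 -c "
from chk import *
go('7')
a=cv2.imread('pics/scene7.png');cv2.imwrite('pics/c7.png',cv2.resize(a[100:310,170:380],(600,600)))"
```

```text
scene red 413 railframe pct3/50/97 [[0.6507, 0.0608, 0.0822], [0.6607, 0.0867, 0.1874], [0.6713, 0.101, 0.2274]]
scene blue 429 railframe pct3/50/97 [[0.6517, 0.1121, 0.0865], [0.6608, 0.1379, 0.188], [0.6711, 0.153, 0.2275]]
scene green 288 railframe pct3/50/97 [[0.6515, -0.0977, 0.0926], [0.6607, -0.0725, 0.1901], [0.6709, -0.0589, 0.2278]]
top green 103 railframe pct3/50/97 [[0.6486, -0.0908, 0.1517], [0.652, -0.0783, 0.2257], [0.6687, -0.0665, 0.2294]]
tcp in rail frame [0.656  0.0787] 0.3048 bar x' [0.6552 0.0789] gap mid [0.6551 0.0786]
```

View pics/c7.png

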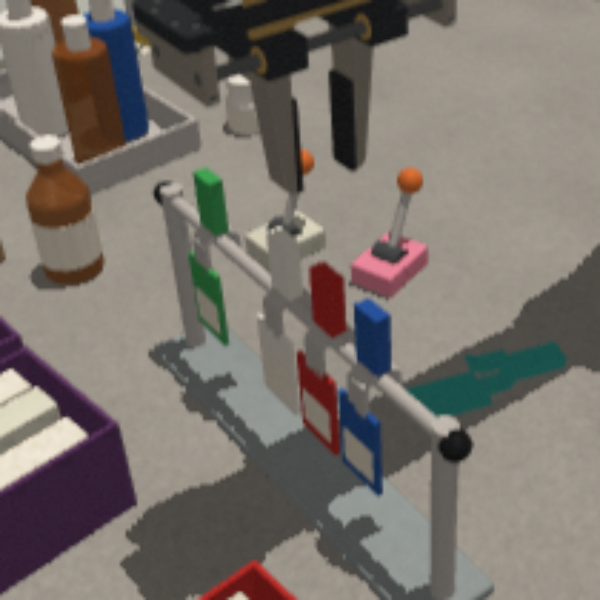

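All four tags hang on the bar, with red at (325,350) between white and blue. I'll move over to the call lever and close the fingers on the way.

>>> {"api": "drive_tool", "payload": {"commands": [{"wx": 0, "wy": 0, "wz": 0, "tx": 0, "ty": -12, "tz": 14, "claw": -1}, {"wx": 0, "wy": 0, "wz": 0, "tx": 0, "ty": -20, "tz": 26, "claw": -1}, {"wx": 0, "wy": 0, "wz": 0, "tx": 0, "ty": -20, "tz": 26, "claw": -1}, {"wx": 0, "wy": 0, "wz": 0, "tx": 0, "ty": -20, "tz": 26, "claw": -1}, {"wx": 0, "wy": 0, "wz": 0, "tx": 0, "ty": -20, "tz": 26, "claw": -1}, {"wx": 0, "wy": 0, "wz": 0, "tx": 0, "ty": -20, "tz": 26, "claw": -1}, {"wx": 0, "wy": 0, "wz": 0, "tx": 0, "ty": -20, "tz": 26, "claw": -1}, {"wx": 0, "wy": 0, "wz": 0, "tx": 0, "ty": -20, "tz": 26, "claw": -1}, {"wx": 0, "wy": 0, "wz": 0, "tx": 0, "ty": -20, "tz": 26, "claw": -1}, {"wx": 0, "wy": 0, "wz": 0, "tx": 0, "ty": -20, "tz": 26, "claw": -1}, {"wx": 0, "wy": 0, "wz": 0, "tx": 0, "ty": -20, "tz": 26, "claw": -1}, {"wx": 0, "wy": 0, "wz": 0, "tx": 0, "ty": -20, "tz": 26, "claw": -1}, {"wx": 0, "wy": 0, "wz": 0, "tx": 0, "ty": -16, "tz": 19, "claw": -1}, {"wx": 0, "wy": 0, "wz": 0, "tx": 0, "ty": 0, "tz": 0, "claw": -1}, {"wx": 0, "wy": 0, "wz": 0, "tx": 0, "ty": 0, "tz": 0, "claw": -1}]}}

```text
t: 16.35
eef_pos: [0.3844, -0.2757, 0.3022]
tcp_rot: [[-0.001, 0.996, -0.089], [0.001, -0.089, -0.996], [-1.0, -0.001, -0.001]]
contact_force: [0.8, 0.1, -0.6]
grip_width: 0.0005
```

>>> {"api": "drive_tool", "payload": {"commands": [{"wx": 0, "wy": 0, "wz": 0, "tx": 15, "ty": 0, "tz": 0, "claw": -1}, {"wx": 0, "wy": 0, "wz": 0, "tx": 25, "ty": 0, "tz": 0, "claw": -1}, {"wx": 0, "wy": 0, "wz": 0, "tx": 25, "ty": 0, "tz": 0, "claw": -1}, {"wx": 0, "wy": 0, "wz": 0, "tx": 25, "ty": 0, "tz": 0, "claw": -1}, {"wx": 0, "wy": 0, "wz": 0, "tx": 25, "ty": 0, "tz": 0, "claw": -1}, {"wx": 0, "wy": 0, "wz": 0, "tx": 25, "ty": 0, "tz": 0, "claw": -1}, {"wx": 0, "wy": 0, "wz": 0, "tx": 25, "ty": 0, "tz": 0, "claw": -1}, {"wx": 0, "wy": 0, "wz": 0, "tx": 25, "ty": 0, "tz": 0, "claw": -1}, {"wx": 0, "wy": 0, "wz": 0, "tx": 20, "ty": 0, "tz": 0, "claw": -1}, {"wx": 0, "wy": 0, "wz": 0, "tx": 12, "ty": 0, "tz": 0, "claw": -1}, {"wx": 0, "wy": 0, "wz": 0, "tx": 0, "ty": 0, "tz": 0, "claw": -1}, {"wx": 0, "wy": 0, "wz": 0, "tx": 0, "ty": 0, "tz": 0, "claw": -1}]}}

```text
t: 17.55
eef_pos: [0.3851, -0.276, 0.0809]
tcp_rot: [[-0.0, 0.996, -0.087], [-0.0, -0.087, -0.996], [-1.0, 0.0, 0.0]]
contact_force: [1.3, -0.6, 0.1]
grip_width: 0.0005
```

```bash
python3 -c "
from h import *
a,_=snap('scene','s8');b,_=snap('top','t8')
cv2.imwrite('pics/c8.png',np.hstack([cv2.resize(a[100:240,210:350],(400,400)),cv2.resize(b[170:300,350:480],(400,400))])[:,:,::-1])"
```

```text
(no output)
```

View pics/c8.png

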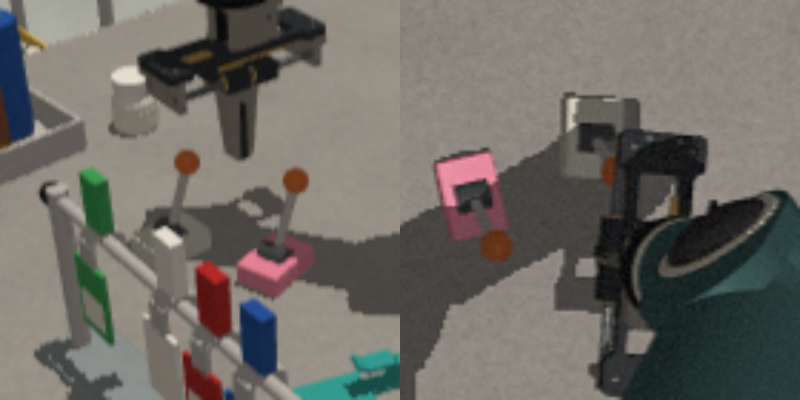

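The closed fingers stand behind the knob, on the robot's side (left crop: fingers at (240,130), knob at (187,162)), and clear of the pink lever. Now the push.

>>> {"api": "drive_tool", "payload": {"commands": [{"wx": 0, "wy": 0, "wz": 0, "tx": 0, "ty": 8, "tz": 0, "claw": -1}, {"wx": 0, "wy": 0, "wz": 0, "tx": 0, "ty": 8, "tz": 0, "claw": -1}, {"wx": 0, "wy": 0, "wz": 0, "tx": 0, "ty": 8, "tz": 0, "claw": -1}, {"wx": 0, "wy": 0, "wz": 0, "tx": 0, "ty": 8, "tz": 0, "claw": -1}, {"wx": 0, "wy": 0, "wz": 0, "tx": 0, "ty": 8, "tz": 0, "claw": -1}, {"wx": 0, "wy": 0, "wz": 0, "tx": 0, "ty": 8, "tz": 0, "claw": -1}, {"wx": 0, "wy": 0, "wz": 0, "tx": 0, "ty": 8, "tz": 0, "claw": -1}, {"wx": 0, "wy": 0, "wz": 0, "tx": 0, "ty": 8, "tz": 0, "claw": -1}, {"wx": 0, "wy": 0, "wz": 0, "tx": 0, "ty": 8, "tz": 0, "claw": -1}, {"wx": 0, "wy": 0, "wz": 0, "tx": 0, "ty": 8, "tz": 0, "claw": -1}, {"wx": 0, "wy": 0, "wz": 0, "tx": 0, "ty": 6, "tz": 0, "claw": -1}, {"wx": 0, "wy": 0, "wz": 0, "tx": 0, "ty": 0, "tz": 0, "claw": -1}, {"wx": 0, "wy": 0, "wz": 0, "tx": 0, "ty": 0, "tz": 0, "claw": -1}]}}

```text
t: 18.95
eef_pos: [0.4703, -0.2838, 0.0807]
tcp_rot: [[0.0, 0.996, -0.088], [-0.0, -0.088, -0.996], [-1.0, 0.0, 0.0]]
contact_force: [0.8, 0.4, 0.1]
grip_width: 0.0005
```

>>> {"api": "drive_tool", "payload": {"commands": [{"wx": 0, "wy": 0, "wz": 0, "tx": 0, "ty": 3, "tz": 0, "claw": -1}, {"wx": 0, "wy": 0, "wz": 0, "tx": 0, "ty": 3, "tz": 0, "claw": -1}, {"wx": 0, "wy": 0, "wz": 0, "tx": 0, "ty": 0, "tz": 0, "claw": -1}]}}

```text
t: 19.25
eef_pos: [0.4765, -0.2842, 0.0808]
tcp_rot: [[0.0, 0.996, -0.088], [-0.0, -0.088, -0.996], [-1.0, 0.0, 0.0]]
contact_force: [0.9, 0.6, -1.1]
grip_width: -0.0003
```

```bash
cat > kn.py <<'E'
from h import *
def kn(tag):
    for n in("scene","top"):
        p,d=snap(n,n+tag);P=pts(n,d);hsv=cv2.cvtColor(p,cv2.COLOR_RGB2HSV);H,S,V=[hsv[...,i].astype(int) for i in range(3)]
        m=(d>0)&(H>3)&(H<13)&(S>150)&(V>60)&(abs(P[...,0]-.48)<.07)&(abs(P[...,1]+.28)<.04)&(P[...,2]>.06)&(P[...,2]<.125)
        q=P[m]; 
        if len(q)<15: print(n,len(q));continue
        # centre with known radius 13 mm
        from scipy.optimize import least_squares
        r=least_squares(lambda c:np.linalg.norm(q-c,axis=1)-.013,q.mean(0)-[0,0,.006],loss="soft_l1",f_scale=.001)
        c=r.x; a=np.arctan2((c[:2]-[.4777,-.2805])@[np.cos(-.07),np.sin(-.07)],c[2]-.022)
        print(n,len(q),c.round(4),"joint",round(a+.5,3))
E
python3 -c "
from kn import *
kn('9')
a=cv2.imread('pics/scene9.png');cv2.imwrite('pics/c9.png',cv2.resize(a[100:240,210:350],(500,500)))"
```

```text
scene 58 [ 0.5023 -0.2828  0.0984] joint 0.813
top 9
```

View pics/c9.png

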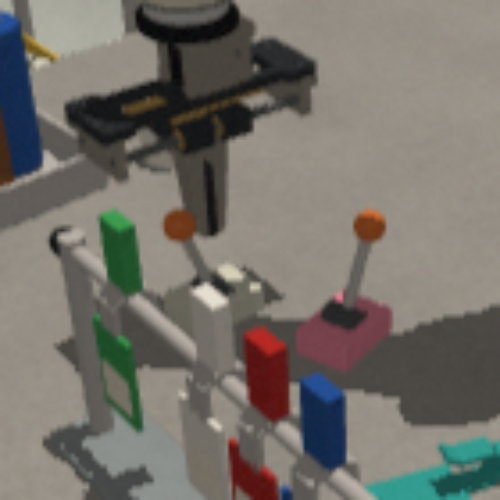

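The lever is following: the knob is at (180,225) in the crop and the joint is about 0.81. I'll continue to the stop.

>>> {"api": "drive_tool", "payload": {"commands": [{"wx": 0, "wy": 0, "wz": 0, "tx": 0, "ty": 3, "tz": 0, "claw": -1}, {"wx": 0, "wy": 0, "wz": 0, "tx": 0, "ty": 3, "tz": 0, "claw": -1}, {"wx": 0, "wy": 0, "wz": 0, "tx": 0, "ty": 3, "tz": 0, "claw": -1}, {"wx": 0, "wy": 0, "wz": 0, "tx": 0, "ty": 2, "tz": 0, "claw": -1}, {"wx": 0, "wy": 0, "wz": 0, "tx": 0, "ty": 0, "tz": 0, "claw": -1}]}}

```text
t: 19.85
eef_pos: [0.4876, -0.2852, 0.0808]
tcp_rot: [[0.0, 0.996, -0.088], [-0.0, -0.088, -0.996], [-1.0, 0.0, 0.0]]
contact_force: [-0.0, 0.7, -0.0]
grip_width: 0.0003
```

>>> {"api": "drive_tool", "payload": {"commands": [{"wx": 0, "wy": 0, "wz": 0, "tx": 0, "ty": 1.5, "tz": 0, "claw": -1}, {"wx": 0, "wy": 0, "wz": 0, "tx": 0, "ty": 0, "tz": 0, "claw": -1}, {"wx": 0, "wy": 0, "wz": 0, "tx": 0, "ty": 0, "tz": 0, "claw": -1}]}}

```text
t: 20.15
eef_pos: [0.4888, -0.2854, 0.0809]
tcp_rot: [[0.0, 0.996, -0.088], [-0.0, -0.088, -0.996], [-1.0, 0.0, 0.0]]
contact_force: [0.2, -0.5, 0.9]
grip_width: 0.0008
```

>>> {"api": "drive_tool", "payload": {"commands": [{"wx": 0, "wy": 0, "wz": 0, "tx": 0, "ty": 1.5, "tz": 0, "claw": -1}, {"wx": 0, "wy": 0, "wz": 0, "tx": 0, "ty": 0, "tz": 0, "claw": -1}, {"wx": 0, "wy": 0, "wz": 0, "tx": 0, "ty": 0, "tz": 0, "claw": -1}]}}

```text
t: 20.45
eef_pos: [0.4896, -0.2854, 0.0807]
tcp_rot: [[-0.001, 0.996, -0.088], [0.0, -0.088, -0.996], [-1.0, -0.001, -0.0]]
contact_force: [-2.6, 0.5, 0.9]
grip_width: 0.0003
```

```bash
python3 -c "
from kn import *
kn('10')"
```

```text
scene 52 [ 0.5148 -0.2834  0.0937] joint 0.979
top 15 [ 0.5163 -0.2829  0.094 ] joint 0.993
```

Force is starting to rise at the stop. I'll push a little further to make sure.

>>> {"api": "drive_tool", "payload": {"commands": [{"wx": 0, "wy": 0, "wz": 0, "tx": 0, "ty": 1.5, "tz": 0, "claw": -1}, {"wx": 0, "wy": 0, "wz": 0, "tx": 0, "ty": 0, "tz": 0, "claw": -1}, {"wx": 0, "wy": 0, "wz": 0, "tx": 0, "ty": 0, "tz": 0, "claw": -1}]}}

```text
t: 20.85
eef_pos: [0.4898, -0.2854, 0.0806]
tcp_rot: [[-0.003, 0.996, -0.088], [0.001, -0.088, -0.996], [-1.0, -0.003, -0.001]]
contact_force: [-6.9, 0.8, 3.7]
grip_width: 0.0008
```

>>> {"api": "drive_tool", "payload": {"commands": [{"wx": 0, "wy": 0, "wz": 0, "tx": 0, "ty": 1, "tz": 0, "claw": -1}, {"wx": 0, "wy": 0, "wz": 0, "tx": 0, "ty": 0, "tz": 0, "claw": -1}, {"wx": 0, "wy": 0, "wz": 0, "tx": 0, "ty": 0, "tz": 0, "claw": -1}]}}

```text
t: 21.15
eef_pos: [0.4899, -0.2854, 0.0805]
tcp_rot: [[-0.005, 0.996, -0.089], [0.002, -0.089, -0.996], [-1.0, -0.005, -0.002]]
contact_force: [-9.0, 1.0, 4.8]
grip_width: 0.0002
```

At the end stop: TCP x is stuck at 0.490 while the force climbs to 9 N. I'll back off toward the robot, then move up and clear.

>>> {"api": "drive_tool", "payload": {"commands": [{"wx": 0, "wy": 0, "wz": 0, "tx": 0, "ty": -5, "tz": 0, "claw": -1}, {"wx": 0, "wy": 0, "wz": 0, "tx": 0, "ty": -12, "tz": 0, "claw": -1}, {"wx": 0, "wy": 0, "wz": 0, "tx": 0, "ty": -20, "tz": 0, "claw": -1}, {"wx": 0, "wy": 0, "wz": 0, "tx": 0, "ty": -20, "tz": 0, "claw": -1}, {"wx": 0, "wy": 0, "wz": 0, "tx": -10, "ty": -20, "tz": 0, "claw": -1}, {"wx": 0, "wy": 0, "wz": 0, "tx": -25, "ty": 0, "tz": 0, "claw": -1}, {"wx": 0, "wy": 0, "wz": 0, "tx": -30, "ty": 0, "tz": 0, "claw": -1}, {"wx": 0, "wy": 0, "wz": 0, "tx": -30, "ty": 0, "tz": 0, "claw": -1}, {"wx": 0, "wy": 0, "wz": 0, "tx": -30, "ty": 0, "tz": 0, "claw": -1}, {"wx": 0, "wy": 0, "wz": 0, "tx": -30, "ty": 0, "tz": 0, "claw": -1}, {"wx": 0, "wy": 0, "wz": 0, "tx": -20, "ty": 0, "tz": 0, "claw": -1}, {"wx": 0, "wy": 0, "wz": 0, "tx": 0, "ty": 0, "tz": 0, "claw": -1}, {"wx": 0, "wy": 0, "wz": 0, "tx": 0, "ty": 0, "tz": 0, "claw": -1}]}}

```text
t: 22.45
eef_pos: [0.4159, -0.2786, 0.2555]
tcp_rot: [[0.001, 0.996, -0.088], [0.0, -0.088, -0.996], [-1.0, 0.001, -0.001]]
contact_force: [0.2, 0.0, -0.5]
grip_width: 0.0003
```

```bash
python3 -c "
from kn import *
from chk import go
kn('11');go('12')"
```

```text
scene 51 [ 0.515 -0.283  0.092] joint 0.99
top 80 [ 0.5161 -0.2816  0.0922] joint 1.0
scene red 420 railframe pct3/50/97 [[0.6505, 0.0607, 0.0817], [0.6606, 0.0857, 0.1888], [0.6712, 0.1009, 0.2277]]
scene blue 432 railframe pct3/50/97 [[0.6516, 0.1142, 0.0861], [0.6609, 0.138, 0.1885], [0.6712, 0.1529, 0.2276]]
scene green 292 railframe pct3/50/97 [[0.6514, -0.0972, 0.0915], [0.6608, -0.0718, 0.1896], [0.6712, -0.059, 0.2274]]
top red 106 railframe pct3/50/97 [[0.6482, 0.0648, 0.1488], [0.6512, 0.0794, 0.2252], [0.669, 0.0967, 0.23]]
top blue 103 railframe pct3/50/97 [[0.6484, 0.1191, 0.1487], [0.6521, 0.1292, 0.225], [0.6677, 0.1409, 0.2294]]
top green 103 railframe pct3/50/97 [[0.6486, -0.0907, 0.149], [0.6517, -0.078, 0.2252], [0.6687, -0.0672, 0.2295]]
tcp in rail frame [ 0.4385 -0.2401] 0.2546 bar x' [0.6552 0.0789] gap mid [0.6551 0.0786]
```

View pics/scene12.png

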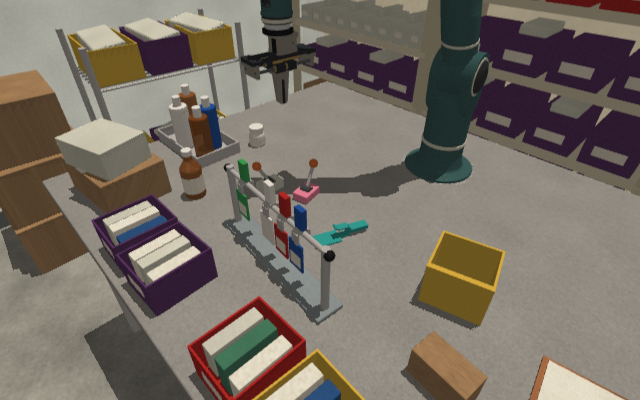

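The red tag hangs at (285,220) between white and blue. The lever is leaning to the far side with its knob at (257,167), the bin is unmoved, and the arm is clear. Handing in.

```bash
python3 -c "
from bench import *
print(finish_job())"
```

```text
the job is handed in; nothing more can be done
None
```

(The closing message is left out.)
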